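# Switch on the light pad under the petri dish

### The job

Two identical light pads stand on the worktop. Switch on the one that carries the petri dish: pull its orange spring knob straight up by about 20 mm, keep it up for about one second, then let it go back down to rest and release it. Leave the other pad's knob alone and do not shift the petri dish on its pad.

Things in the scene. Friction and masses are not known exactly. Their poses are not given: they have to be found in the camera images.
- knob_a (a point): Centre of the orange ribbed pull knob of light pad A, the pad that carries the petri dish. Upright cylinder, 26 mm diameter, 38 mm tall; this point is on its axis at mid height, 66 mm above the worktop at rest. It stands on a grey control box (92 x 50 mm, top 46 mm above the worktop); within 60 mm of its axis nothing is higher than that box. An instrument 0.24 m high may begin 70 mm beyond it.
- pull_a (a joint): How far the knob of pad A is pulled up, in m: 0 at rest (down), 0.025 at the end of its travel. It switches on when kept above 0.016 for half a second. A spring draws it down with about 3 N at rest and 7 N at full travel, so it drops back by itself when let go. A green stem shows while it is up.
- knob_b (a point): The same point on the identical knob of pad B, the light pad that carries a yellow block of sticky notes (not to be used).
- pull_b (a joint): How far the knob of pad B is pulled up, in m; same values as pull_a.
- petri_dish: Round petri dish with lid, 63 mm diameter, 13 mm high, lying loose on pad A; origin at the centre of its underside, 20 mm above the worktop, z up. Each pad is a white slab, 96 x 165 mm, 18 mm high, fixed to the worktop, with an 80 x 90 mm white diffuser at one end and the grey control box across the other; dish centre and knob axis lie about 85 mm apart.
There are look-alikes about, which are no part of the job. What is meant by the petri_dish is not blue or yellow, and is the smaller of those in its own colour.

How it is judged (in metres and radians):
On the way:
1. the knob of the pad with the petri dish is kept pulled up more than 16 mm for half a second (value of joint pull_a above 0.016 m), for 0.5 s.
At the end, for the whole second after the job is handed in: After the pull both knobs are down at rest (within 3 mm), and the petri dish lies flat on its pad (within 10 degrees) no more than 15 mm from where it started (value of joint each of pull_a, pull_b below 0.003 m and distance of petri_dish from where it was at the start of the episode below 0.015 m and angle between petri_dish's own z axis and vertical below 0.17 rad); the robot touches nothing.
It fails at once if the knob of the other pad is pulled up by more than 6 mm (value of joint pull_b above 0.006 m).
It fails at once if the petri dish is shifted by more than 15 mm (distance of petri_dish from where it was at the start of the episode above 0.015 m).
It also fails if it takes over 32 s, if anything falls off the work surface, if the arm or the gripper's body presses on something with over 40 N, if the wrist force passes 120 N, or if a joint passes its speed limit or range.

### The arm

A 6-joint arm with a two-finger parallel gripper is mounted at the origin on a cart in front of the work surface, level with it; the furniture and walls round the work are solid. World frame = base frame: x ahead of the robot, y to its left, z up, the work surface at z = 0. Lengths are in m, angles in degrees, forces in N, time in s.
With the tool pointing down it reaches from about 0.325 to 0.85 m from the base axis. Payload 15.5 kg.
Tool frame: the origin (TCP) lies at the very end of the fingers, on their centre line; the grasp point (between the pads) lies arm.grip_depth behind it (arm.grip_depth is the distance from the TCP to the grasp point, in m); z points along the fingers, y is the direction in which the jaws open and shut (so a half turn about z gives the same grasp; the last joint's range is limited). The gripper opens to 91 mm and grips with 3 to 60 N. Pads are 32 mm wide; open, the fingers measure 118 mm over their backs; the gripper's body (76 mm by 178 mm) begins 60 mm behind the grasp point.
Start: joints at [69.758, 28.281, 77.091, -0, 74.628, -5.472], TCP at [0.159, 0.604, 0.214] pointing down, gripper open.
Joint ranges: [-166.48, 166.48], [-47.26, 123.95], [12.59, 153.08], [-70.14, 250.14], [6.76, 159.57], [-176.63, 176.63]. Speed limits (degrees/s): [108.29, 108.29, 147.25, 172.46, 172.46, 172.46].

### API

Orientations are given as a 3x3 rotation matrix whose columns are the frame's x, y, z axes.
In Python, from rig import arm gives the robot as it stands. Calls block until the motion is done:
- arm.move_to(position, orientation): joint-space move of the TCP to a pose.
- arm.move_l(position, orientation=None, feed=0.15): straight line of the TCP; orientation=None keeps the orientation; feed is the mean speed in m/s.
- arm.move_joints(angles): joint-space move.
- arm.grip(opening): finger opening in m; the grip force is fixed at half the most; returns when the fingers have stopped.
- arm.sleep(seconds).
- arm.solve_ik(position, orientation): joint angles nearest the present ones, or None.
- arm.snapshot(name): name is "scene" or "top"; returns the picture (420x560x3 uint8, red, green, blue); there is no depth.
- arm.get_calibration(name): a dict with "intrinsics" (3x3 intrinsics, pixels), "cam_to_world" (4x4, takes a point from camera to world coordinates). Camera axes: x right, y down, z forward; pixel columns grow to the right and rows downward; lengths in m; the calibration is good to about 2 mm. A picture is of the moment at which its call begins. get_calibration takes no time and is no camera call.
A pose or a line that the arm cannot do raises arm.Unreachable and nothing moves.
- arm.sign_off(): hands the job in, once; it reports no verdict.
Readings, each from a call of its own:
- arm.current_t(): time.
- arm.current_joint_positions(): joint angles.
- arm.current_dq(): joint speeds.
- arm.current_tau(): joint torques, N m.
- arm.current_ee_pos(): TCP position.
- arm.current_tool_rot(): TCP orientation.
- arm.current_force(): force on the tool from outside, world axes, zero at the start.
- arm.current_torque(): the same for the moment, N m.
- arm.current_width(): finger opening in m.
Only numpy, scipy, OpenCV 4.12 (cv2) and the standard library are available. Lean on these libraries where they do the work, as an engineer would, in place of code of your own. Each camera call takes 0.05 s, during which the arm holds its last target.

## Working session

There is one attempt and no reset: what is moved stays moved. The work goes in short steps, each a Python script; the robot and the scene stay as the last script left them, time stands still between calls to the robot, and variables do not carry over. Pictures are saved under pics/ and viewed, and the job is handed in when it is done.

```bash
mkdir -p pics; ls
python3 - <<'E'
from rig import arm
import cv2,numpy as np
for n in("scene","top"):
    im=arm.snapshot(n); cv2.imwrite(f"pics/{n}0.png",im[:,:,::-1])
    c=arm.get_calibration(n); print(n,np.round(c["intrinsics"],1).tolist(),np.round(c["cam_to_world"],4).tolist())
print(arm.current_t(),arm.grip_depth,arm.current_width(),arm.current_tool_rot())
E
```

```text
pics
scene [[487.3, 0.0, 279.7], [0.0, 487.3, 210.8], [0.0, 0.0, 1.0]] [[0.6611, -0.4273, 0.6167, -0.2956], [-0.7499, -0.4011, 0.526, -0.6873], [0.0226, -0.8103, -0.5856, 0.8499], [0.0, 0.0, 0.0, 1.0]]
top [[420.2, 0.0, 280.0], [0.0, 420.2, 209.8], [0.0, 0.0, 1.0]] [[0.0197, -0.9812, 0.192, 0.2876], [-0.9994, -0.0247, -0.0239, 0.0333], [0.0282, -0.1914, -0.9811, 1.18], [0.0, 0.0, 0.0, 1.0]]
0.1 0.0188 0.09159397894826678 [[-9.66949012e-01  2.54969553e-01 -3.67156906e-04]
 [ 2.54969804e-01  9.66948434e-01 -1.06064781e-03]
 [ 8.45888970e-05 -1.11920627e-03 -9.99999370e-01]]
```

View pics/scene0.png

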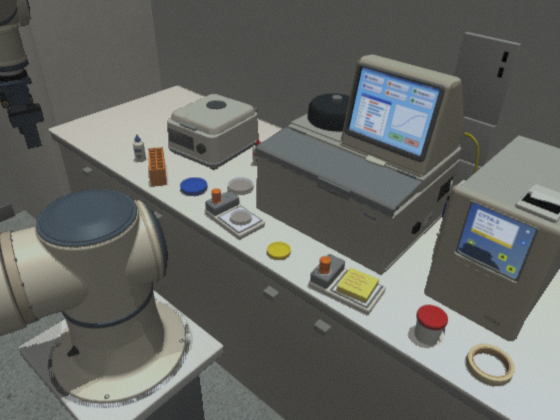

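View pics/top0.png

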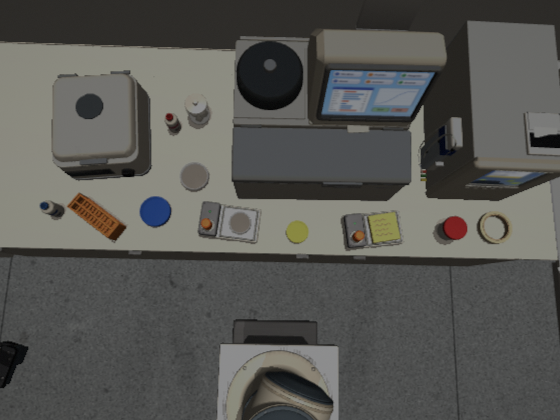

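The top view shows these petri dish candidates:
- White/clear dish on the left pad, at (240,222).
- Larger loose dish of the same colour, at (194,177).
- Blue one at (155,211).
- Yellow one at (297,232).

The knobs are at (207,225) on the dish pad and (358,236) on the sticky-note pad. I choose the dish on the left pad, so its knob is knob_a. Next I'll check that in a close crop and measure it.

```bash
cat > h.py <<'E'
from rig import arm
import cv2,numpy as np
def ray(n,u,v):
    c=arm.get_calibration(n);T=np.array(c["cam_to_world"]);d=T[:3,:3]@np.linalg.inv(c["intrinsics"])@[u,v,1];return T[:3,3],d/np.linalg.norm(d)
def plane(n,u,v,z):
    o,d=ray(n,u,v);return o+d*(z-o[2])/d[2]
def tri(a,b):
    A=0;r=0
    for o,d in(a,b):
        P=np.eye(3)-np.outer(d,d);A=A+P;r=r+P@o
    p=np.linalg.solve(A,r);return p,[np.linalg.norm(np.cross(p-o,d)) for o,d in(a,b)]
def proj(n,p):
    c=arm.get_calibration(n);q=np.linalg.inv(c["cam_to_world"])@[*p,1];w=np.array(c["intrinsics"])@q[:3];return w[:2]/w[2]
E
python3 - <<'E'
from h import *
R={}
for n,box in(("scene",(195,180,275,240)),("top",(190,190,270,250))):
    im=cv2.imread(f"pics/{n}0.png");h=cv2.cvtColor(im,cv2.COLOR_BGR2HSV)
    m=cv2.inRange(h,(3,150,90),(18,255,255))
    k,l,s,c=cv2.connectedComponentsWithStats(m)
    for i in range(1,k):
        if s[i,4]>15: print(n,s[i],c[i].round(1), plane(n,*c[i],.066).round(4))
    x0,y0,x1,y1=box;cv2.imwrite(f"pics/{n}_crop.png",cv2.resize(im[y0:y1,x0:x1],None,fx=8,fy=8,interpolation=cv2.INTER_CUBIC))
a=cv2.hconcat([cv2.resize(cv2.imread(f"pics/{n}_crop.png"),(400,300)) for n in("scene","top")]);cv2.imwrite("pics/crops.png",a)
E
```

```text
scene [149 148  16  23 241] [156.1 160.1] [0.4676 0.4845 0.066 ]
scene [212 189   8   9  43] [215.9 192. ] [0.4732 0.2124 0.066 ]
scene [320 257  11  16 110] [324.8 263.5] [ 0.4423 -0.2047  0.066 ]
top [ 68 194  55  43 795] [ 95.4 215.6] [0.4773 0.4971 0.066 ]
top [201 219  10   9  72] [205.4 222.9] [0.4648 0.2046 0.066 ]
top [354 231  10   9  67] [358.8 235. ] [ 0.4418 -0.207   0.066 ]
```

View pics/crops.png

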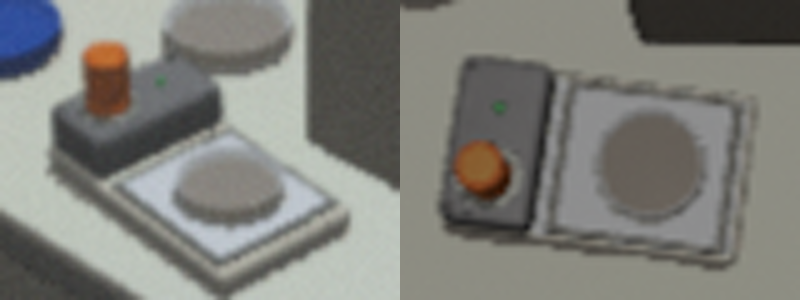

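View pics/top_crop.png

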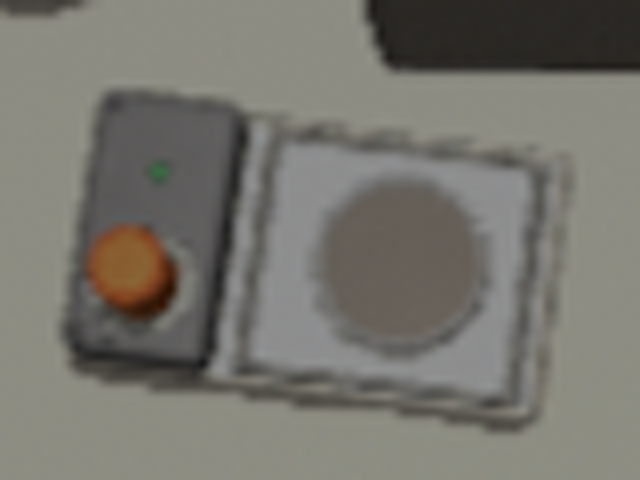

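The crops confirm it: the clear, untinted dish lies on the diffuser of the left pad, and a larger dish of the same colour lies loose behind it. The orange knob stands on the grey box at top (206,223) and scene (216,195). Now I'll refine its position.

Run:
```python
from h import *
P={}
for n,b in(("scene",(205,185,225,205)),("top",(198,212,215,235))):
    im=cv2.imread(f"pics/{n}0.png");h=cv2.cvtColor(im,cv2.COLOR_BGR2HSV)
    m=cv2.inRange(h,(0,130,50),(20,255,255));M=m*0;M[b[1]:b[3],b[0]:b[2]]=m[b[1]:b[3],b[0]:b[2]]
    r=cv2.boundingRect(M);mu=cv2.moments(M,True);c=(mu['m10']/mu['m00'],mu['m01']/mu['m00']);print(n,r,c,mu['m00'])
    P[n]=c
print("scene mid",plane("scene",*P["scene"],.067))
im=cv2.imread("pics/top0.png");h=cv2.cvtColor(im,cv2.COLOR_BGR2HSV)
m=cv2.inRange(h,(3,150,110),(18,255,255))[212:235,198:215]
mu=cv2.moments(m,True);c=(198+mu['m10']/mu['m00'],212+mu['m01']/mu['m00'])
print("top face",c,mu['m00'],plane("top",*c,.085))
st=(216.4,190.9);print("scene topface",plane("scene",*st,.085)); print(tri(ray("top",*c),ray("scene",*st)))
d=plane("top",240,223.1,.033);print("dish",d,plane("scene",240.9,217,.033))
for a,b in(((229.8,223),(251,223)),):print("dia",np.linalg.norm(plane("top",*a,.033)-plane("top",*b,.033)))
print("bigdish",np.linalg.norm(plane("top",180,177,.014)-plane("top",209,177,.014)))
# box long axis from crop corners
for q in((103,95),(243,103),(70,350),(207,368)):print("box",plane("top",190+q[0]/8,190+q[1]/8,.046).round(4))
print("instr front",[plane("top",*q,.0).round(3) for q in((235,198),(407,202))])
```

```text
scene (212, 189, 9, 14) (215.9157894736842, 195.2842105263158) 95.0
top (201, 218, 11, 12) (206.07608695652175, 223.56521739130434) 92.0
scene mid [0.46096673 0.19884417 0.067     ]
top face (205.22388059701493, 222.77611940298507) 67.0 [0.46210978 0.2022189  0.085     ]
scene topface [0.45950133 0.1938121  0.085     ]
(array([0.46441766, 0.2021292 , 0.07867007]), [np.float64(0.0016801393008768308), np.float64(0.0016801393008767638)])
dish [0.47180926 0.11477649 0.033     ] [0.46796911 0.1062875  0.033     ]
dia 0.05832788763637504
bigdish 0.0823364509878527
box [0.5262 0.2178 0.046 ]
box [0.5247 0.1698 0.046 ]
box [0.4379 0.2241 0.046 ]
box [0.4328 0.1776 0.046 ]
instr front [array([0.55 , 0.134, 0.   ]), array([ 0.551, -0.363,  0.   ])]
```

Knob_a comes to about (0.462, 0.200). The two views differ by 4–8 mm and the dish-to-knob distance is 0.089 m against 0.085 m given. I'll approach from the robot side, with the jaws across the box's short side so the body stays clear of the instrument at x≈0.55.

```bash
cat >> h.py <<'E'
_y=np.array([.07,.9975,0]);_y/=np.linalg.norm(_y);_z=np.array([0,0,-1.]);R=np.column_stack([np.cross(_y,_z),_y,_z])
if R[:,0]@np.array([-1,0,0])<0: R[:,:2]*=-1
E
python3 - <<'E'
from h import *
print(R.round(3))
arm.move_l([0.13,0.47,0.24],feed=.25)
arm.move_to([0.462,0.200,0.16],R); print(arm.current_t(),arm.current_joint_positions())
arm.grip(0.06)
arm.move_l([0.462,0.200,0.115],feed=.15)
for n,(x,y) in(("scene",(160,130)),("top",(150,150))):
    im=arm.snapshot(n);cv2.imwrite(f"pics/{n}1.png",im[:,:,::-1]);
    cv2.imwrite(f"pics/{n}1c.png",cv2.resize(im[y:y+120,x:x+130,::-1],(390*1,360),interpolation=cv2.INTER_CUBIC))
cv2.imwrite("pics/c1.png",cv2.hconcat([cv2.imread("pics/scene1c.png"),cv2.imread("pics/top1c.png")]))
print(arm.current_t(),arm.current_ee_pos(),arm.current_width(),arm.current_force())
E
```

```text
[[-0.998  0.07   0.   ]
 [ 0.07   0.998  0.   ]
 [ 0.     0.    -1.   ]]
2.4083 [ 1.66890000e+01  2.24070706e+01  9.78744973e+01  1.21992810e-02
  5.97189460e+01 -6.93352369e+01]
3.6083 [0.46255379 0.20017056 0.11589345] 0.059939541682286435 [-0.48569528  0.575944    0.45234555]
```

View pics/c1.png

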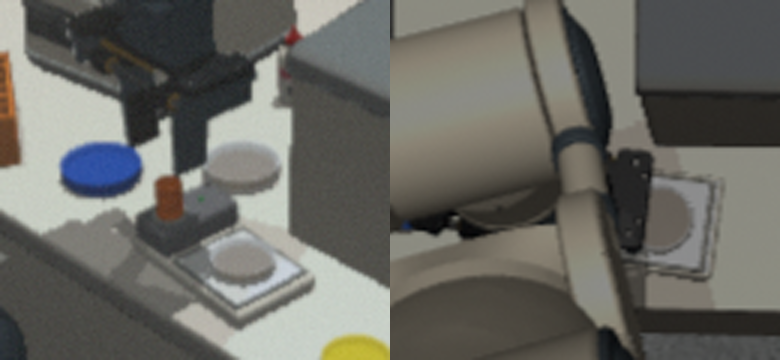

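The scene view shows the finger tips at about (207,177) and (223,187), above the knob at (216,196). I'll compare them with the projected TCP and finger tips to check alignment.

Run:
```python
from h import *
p=arm.current_ee_pos();print("tcp",proj("scene",p))
for s in(-1,1):
  for x in(-1,1):
    for o in(.03,.044): print(s,x,o,proj("scene",np.array(p)+s*o*R[:,1]+x*.016*R[:,0]).round(1))
for z in(.047,.066,.085):print("knob axis",z,proj("scene",[.462,.2,z]).round(1))
im=cv2.imread("pics/scene1.png")[165:210,195:240];cv2.imwrite("pics/z1.png",cv2.resize(im,(585,585),interpolation=cv2.INTER_CUBIC))
```

```text
tcp [215.0705375 180.3936402]
-1 -1 0.03 [226.4 182.6]
-1 -1 0.044 [229.6 184.6]
-1 1 0.03 [217.3 186.8]
-1 1 0.044 [220.5 188.9]
1 -1 0.03 [212.9 174.2]
1 -1 0.044 [209.9 172.3]
1 1 0.03 [203.9 178.2]
1 1 0.044 [200.9 176.3]
knob axis 0.047 [216.3 200.7]
knob axis 0.066 [215.9 195.3]
knob axis 0.085 [215.6 189.7]
```

View pics/z1.png

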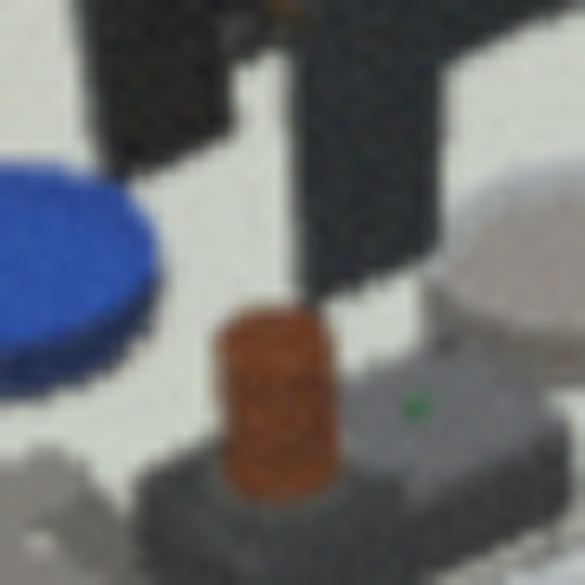

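The fingers and knob agree with the projections to within about 1 px (2 mm). I'll descend with the TCP to 52 mm, above the 46 mm box, and grip.

Run:
```python
from h import *
arm.move_l([0.462,0.200,0.052],R,feed=.08)
print(arm.current_t(),arm.current_ee_pos(),arm.current_force())
arm.grip(0.0)
print(arm.current_t(),arm.current_ee_pos(),arm.current_width(),arm.current_force())
im=arm.snapshot("scene");cv2.imwrite("pics/z2.png",cv2.resize(im[150:240,180:280,::-1],(700,630),interpolation=cv2.INTER_CUBIC))
```

```text
4.5417 [0.46226651 0.20008033 0.05235468] [-0.23226183 -0.23611791  0.61198511]
5.175 [0.46245717 0.20238382 0.05233852] 0.025593969486714843 [-3.91506    28.17007664 -0.4344402 ]
```

View pics/z2.png

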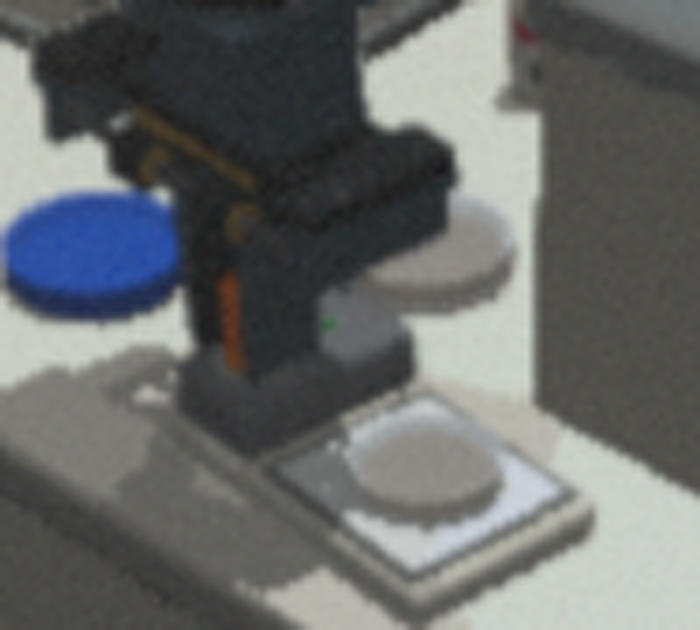

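The measured width is 25.6 mm, so the knob is held. The 28 N side force in +y means the knob sits further to +y. I'll recentre to relieve it, then pull.

Run:
```python
from h import *
y=.2
for i in range(4):
    f=arm.current_force()
    if abs(f[1])<5: break
    y+=np.clip((f[1])*.0001,-.003,.003)
    arm.move_l([.462,y,.052],R,feed=.02); arm.sleep(.1)
    print(y,arm.current_ee_pos().round(4) if hasattr(arm.current_ee_pos(),'round') else arm.current_ee_pos(),np.round(arm.current_force(),1),arm.current_width())
print(arm.current_t())
```

```text
0.2027857376399857 [0.4624 0.2028 0.0523] [ 1.4 -0.1  5.3] 0.025686309492495875
5.6167
```

Run:
```python
from h import *
y=.2028
for dz in(.005,.021):
    arm.move_l([.462,y,.052+dz],R,feed=.04); print(arm.current_t(),np.round(arm.current_ee_pos(),4),np.round(arm.current_force(),1),arm.current_width())
arm.sleep(.4)
im=arm.snapshot("scene");cv2.imwrite("pics/z3.png",cv2.resize(im[150:240,180:280,::-1],(700,630),interpolation=cv2.INTER_CUBIC))
arm.sleep(.6)
print(arm.current_t(),np.round(arm.current_ee_pos(),4),np.round(arm.current_force(),1),arm.current_width())
```

```text
5.8917 [0.4623 0.2028 0.0572] [ 2.4  1.1 -3.7] 0.025380553301318217
6.4417 [0.4623 0.2028 0.0729] [ 5.5  0.1 -6.9] 0.025269501403931537
7.4917 [0.4623 0.2028 0.0728] [ 5.9 -1.2 -6.4] 0.025324856000243725
```

View pics/z3.png

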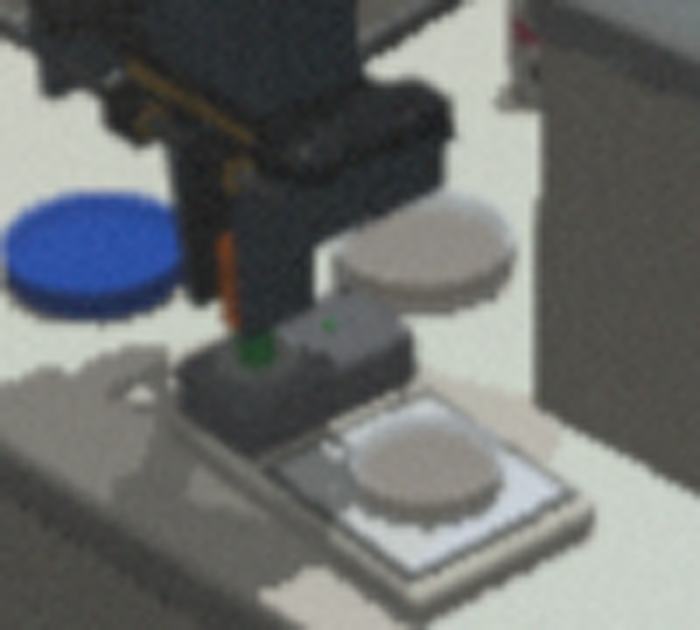

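The green stem shows at crop (257,350). The downward force of 6.4 N matches the spring at about 20 mm of travel, and the dish hasn't moved. I'll lower the knob, release it and retreat.

Run:
```python
from h import *
y=.2028
arm.move_l([.462,y,.0525],R,feed=.04); print(arm.current_t(),np.round(arm.current_force(),1))
arm.grip(.06); print(arm.current_width(),np.round(arm.current_force(),1))
arm.move_l([.462,y,.16],R,feed=.1)
arm.move_to([0.30,0.40,0.24],R); arm.sleep(.3)
for n,(x,yy) in(("scene",(180,150)),("top",(180,175))):
    im=arm.snapshot(n);cv2.imwrite(f"pics/{n}4.png",im[:,:,::-1]);cv2.imwrite(f"pics/{n}4c.png",cv2.resize(im[yy:yy+90,x:x+100,::-1],(400,360),interpolation=cv2.INTER_CUBIC))
cv2.imwrite("pics/c4.png",cv2.hconcat([cv2.imread("pics/scene4c.png"),cv2.imread("pics/top4c.png")]))
for n in("scene","top"):
    d=cv2.absdiff(cv2.imread(f"pics/{n}0.png"),cv2.imread(f"pics/{n}4.png")).max(2)
    b=(222,205,262,235) if n=="scene" else (222,205,262,242)
    print(n,"dish diff max/mean",d[b[1]:b[3],b[0]:b[2]].max(),d[b[1]:b[3],b[0]:b[2]].mean())
    h=cv2.cvtColor(cv2.imread(f"pics/{n}4.png"),cv2.COLOR_BGR2HSV);m=cv2.inRange(h,(0,130,50),(20,255,255))
    x0,y0,x1,y1=(205,180,225,205) if n=="scene" else (198,212,215,235)
    print(cv2.boundingRect(m[y0:y1,x0:x1]),x0,y0)
print(arm.current_t(),arm.current_ee_pos(),np.round(arm.current_force(),1))
```

```text
8.15 [4.7 0.4 0.6]
0.05980513647226086 [-0.4 -1.2  0.6]
scene dish diff max/mean 13 5.9191666666666665
(7, 9, 8, 14) 205 180
top dish diff max/mean 5 2.425675675675676
(3, 6, 11, 12) 198 212
11.5083 [0.30032805 0.39972027 0.23988376] [ 0.6  0.  -1. ]
```

View pics/c4.png

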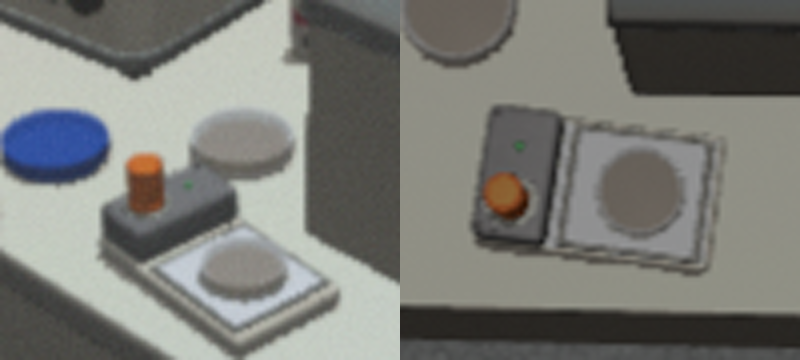

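The knob is back down at the same pixels as at the start, with no green stem showing. The dish hasn't moved and the arm is clear, so I'm handing in.

```bash
python3 -c "
from rig import arm
arm.sign_off();print('ok')"
```

```text
the job is handed in; nothing more can be done
ok
```

I pulled the knob on the pad with the petri dish up about 20 mm and held it for about one second. I then lowered it, released it, backed the arm off and handed the job in at about 11.5 s. No verdict was reported.

- **During the pull:** the green stem was visible. The tool rose 20.5 mm, and the 6.4 N spring pull matches about 20 mm of travel.
- **After release:** the knob's outline is back at its starting pixels to within one pixel, with no stem showing. The dish area is unchanged in both cameras, and the force on the tool is about 1 N or less. I never went near the other knob, but I did not measure it again at the end.
- **What disagreed:** the two cameras placed the knob 4–8 mm apart, and I used a point between them. That put the first grip about 3 mm off in y, with a 28 N side force. I recentred to about 0 N before pulling.

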